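# Label holder pressed home behind the lip of a swivel shelf

### The arm

A 6-joint arm with a two-finger parallel gripper is mounted at the origin on a cart in front of the work surface, level with it; the furniture and walls round the work are solid. World frame = base frame: x ahead of the robot, y to its left, z up, the work surface at z = 0. Lengths are in m, angles in rad, forces in N, time in s.
With the tool pointing down it reaches from about 0.3 to 0.875 m from the base axis. Payload 6.4 kg.
Tool frame: the origin (TCP) lies on the centre line of the jaws, within the pads' length; the fingertips stand 22 mm ahead of it and the grasp point (between the pads) lies 3 mm ahead of it; z points along the fingers, y is the line along which they close (so a half turn about z gives the same grasp; the last joint's range is limited). The gripper opens to 85 mm and grips with 20 to 120 N. Pads are 22 mm wide; open, the fingers measure 114 mm over their backs; the gripper's body (76 mm by 85 mm) begins 54 mm behind the grasp point. The pads swing forward as they close: fully open they stand 13 mm farther back than shut.
Start: joints at [0.908, 0.181, 1.607, -0, 1.354, -0.206], TCP at [0.254, 0.516, 0.228] pointing down, gripper open.
Joint ranges: [-2.99, 2.99], [-0.89, 2.07], [0.3, 2.58], [-1.14, 4.28], [0, 2.63], [-3.12, 3.12]. Speed limits (rad/s): [2.57, 2.57, 3.01, 3.14, 3.14, 3.14].

### API

Orientations are given as a unit quaternion [w, x, y, z].
In Python, from bench import ctrl gives the robot as it stands. The module is installed in compiled form; this text tells all that it offers.
- The arm moves only by the tool servo_tool, never from a script. Its argument "commands" is a list of rows, each a list of 3 entries, a list of its own where there are three numbers: the shift along the tool's x, y, z in mm, then the turn about the tool's z in rad, then the finger opening in mm, from 0 to 85.4. In form: [[[dx, dy, dz], turn, jaw], ...]. A call has 1 to 20 rows; each row shifts and turns the commanded pose from where the row before left it, along the tool's axes as they then stand; what a row does not reach is not made up. A row lasts 1/8 s, in which the tool goes at most 62.5 mm and 10.7 degrees, less where a joint would pass 70% of its speed; a pose out of reach is approached as far as the arm can. A call with a gripper value outside its range is refused whole. The fingers move at their own pace and stop on an object; the grip force is fixed at half the most. Time passes only in rows, so rows that do not move let the fingers close. It gives the time, the measured TCP pose, the force, the opening and the grip force at its end, in the units of the state.
- ctrl.get_obs(): the state, without advancing time (a new reading comes with each control period).
- ctrl.camera(name): name is "scene" or "top"; returns a dict with "color" (384x512x3 uint8, red, green, blue), "z_map" (384x512 float32, m along the optical axis (not along the pixel's ray), 0 where there is no reading), "fx", "fy", "cx", "cy" (pixels), "R" (3x3) and "t" (3): a world point X has camera coordinates R X + t. Camera axes: x right, y down, z forward; pixel columns grow to the right and rows downward; lengths in m; the calibration is good to about 2 mm. A picture is of the moment at which its call begins.
- ctrl.hand_in(): hands the job in; it is judged then, once.
The state is a dict: "time_s": time; "q": joint angles; "dq": joint speeds; "joint_efforts": joint torques, N m; "eef_pos": TCP position; "eef_rot": TCP orientation; "wrist_force": force on the tool from outside, world axes, zero at the start; "torque": the same for the moment, N m; "opening": opening from 0.0 (shut) to 1.0 (fully open); "grasp_force": force on a finger pad.
Only numpy, scipy, OpenCV 4.12 (cv2) and the standard library are available. Lean on these libraries where they do the work, as an engineer would, in place of code of your own. Each camera call takes 0.05 s, during which the arm holds its last target. There are 200 camera calls.

### The job

Turn the little swivel shelf until it stands square on its foot, label channel to the front. Then take the label holder out of its rest, push it down behind the lip of the shelf's front edge, and press it against the spring until it is fully home; finish while still holding it pressed home with the gripper, so that I can lock it. Leave the bottle, the cup and the timer where they are.

Things in the scene. Friction and masses are not known exactly. Their poses are not given: they have to be found in the camera images.
- shelf_foot: Fixed flat grey foot plate under the swivel shelf, 150 (x) by 200 (y) by 12 mm high. Origin: centre of its underside on the worktop; x points from its front edge to its rear edge, z up is the swivel axis. Yaw within 0.35 rad. The shelf board above it is 95 (x) by 170 (y) mm, its top 60 mm above the worktop; a thin wire rail along its rear edge stands 15 mm above it.
- label_shelf (a joint): Swivel angle of the shelf about the vertical axis, rad: 0 = square on the foot with the channel at the foot's front edge, positive = turned anticlockwise seen from above. Starts between 0.45 and 1.0; can turn from -0.3 to 1.3. Stays where it is left (friction about 0.1 N m).
- bar_grip (a point): On the swivel axis, 74.5 mm above the worktop, in the black grip bar that stands up from the middle of the shelf; axes turn with the shelf. The bar is 44 long (along the shelf's x, front to back), 12 thick (y) and stands from 62 to 84.5 mm above the worktop. Pinch it along y and turn it to turn the shelf.
- slot_mouth (a point): Centre of the open top of the channel, 55 mm in front of the swivel axis, 60 mm above the worktop; turns with the shelf, x across to the rear, y along, z up. Channel 10 (x) by 66 mm (y), closed at the ends, shelf edge behind, 4 mm lip in front, flared to 66 mm above the worktop and 12 mm in front of this point. On its floor a spring shoe: top 12 mm below this point at rest, 20 mm fully down.
- shoe (a joint): How far the spring shoe in the channel is pressed down, m: 0 at rest, 0.008 fully down against its stop (the label holder is then home). Needs about 2.5 N to begin and 7.2 N at the stop.
- label_holder: Grey plastic plate with a blank paper card on both faces, 6 thick (x), 60 wide (y), 80 mm tall (z), 30 to 55 g; either way round is right. Origin: centre of its lower edge. Stands upright in its rest; grip its upper half across the 6 mm so that the fingers stay above the shelf (the lower 20 mm go into the channel).
- rest: Fixed black rest block, 50 (x) by 100 (y) by 16 mm high, with a slot 9 (x) by 65 (y) mm, 12 mm deep, in which the label holder stands (its lower edge 4 mm above the worktop). Origin: centre of its underside; yaw within 0.5 rad.
- dropper_bottle: Bystander: brown dropper bottle, 33 mm across, 92 mm high; origin at the centre of its underside.
- white_cup: Bystander: specimen cup with white lid, 62 mm across, 73 mm high; origin at the centre of its underside.
- bench_timer: Bystander: flat white timer, 60 x 66 x 18 mm; origin at the centre of its underside.

How it is judged:
On the way, in this order (a step that is already met when the one before it is completed fails the run):
1. the shelf stands square on its foot (within 0.12 rad) with the label holder not yet in the channel (value of joint label_shelf between -0.12 and 0.12 rad and horizontal distance between label_holder and slot_mouth above 0.02 m), for 0.2 s.
2. the lower edge of the label holder is behind the lip, held by the gripper (horizontal distance between label_holder and slot_mouth below 0.007 m and z of label_holder in the frame of slot_mouth below -0.005 m and contact force between the fingers and label_holder above 0.5 N), for 0.1 s.
At the end, for the whole second after the job is handed in: Shelf square on its foot (0.12 rad); holder upright and in line (0.15 rad) behind the lip, within 7 mm of the channel centre, at least 17.5 mm deep, shoe down at least 6.5 of 8 mm, gripper still holding it down (over 2 N on the fingers, 3 N on the shelf), at rest (value of joint shoe above 0.0065 m and z of label_holder in the frame of slot_mouth below -0.0175 m and horizontal distance between label_holder and slot_mouth below 0.007 m and angle between the x axis of label_holder and the x axis of slot_mouth, either way round below 0.15 rad and angle between label_holder's own z axis and vertical below 0.15 rad and value of joint label_shelf between -0.12 and 0.12 rad and contact force between the fingers and label_holder above 2 N and contact force between label_holder and shelf_foot above 3 N and linear speed of label_holder below 0.02 m/s); the arm keeps its last pose, push and grip.
It fails at once if the dropper bottle was moved (over 25 mm) (distance of dropper_bottle from where it was at the start of the episode above 0.025 m).
It fails at once if the white-lidded cup was moved (over 25 mm) (distance of white_cup from where it was at the start of the episode above 0.025 m).
It fails at once if the timer was moved (over 25 mm) (distance of bench_timer from where it was at the start of the episode above 0.025 m).
It also fails if it takes over 51 s, if anything falls off the work surface, if the arm or the gripper's body presses on something with over 40 N, if the wrist force passes 120 N, or if a joint passes its speed limit or range.

## Working session

There is one attempt and no reset: what is moved stays moved. The work goes in short steps, Python scripts to look and compute and a tool call to move; the robot and the scene stay as the last step left them, time stands still between calls to the robot, and variables do not carry over. Pictures are saved under pics/ and viewed, at most 10 in all, crops included, and the job is handed in when it is done.

Besides the shell and the picture viewer there is one more tool, called after "Request:" as name([rows], argument=value, ...), one row to a line, values as JSON. servo_tool: Moves the arm, as the interface text tells. Its arguments: {"type":"object","properties":{"commands":{"type":"array"}},"required":["commands"]}

```bash
mkdir -p pics
cat > h.py <<'E'
import numpy as np, cv2
from bench import ctrl
def cloud(c):
    z=c["z_map"]; v,u=np.mgrid[:z.shape[0],:z.shape[1]]
    P=np.stack([(u-c["cx"])*z/c["fx"],(v-c["cy"])*z/c["fy"],z],-1)
    W=(P-np.array(c["t"]))@np.array(c["R"])
    W[z==0]=np.nan
    return W
def shot(name,fn):
    c=ctrl.camera(name); cv2.imwrite(fn,cv2.cvtColor(c["color"],cv2.COLOR_RGB2BGR)); return c
E
python3 - <<'E'
from h import *
import pickle
for n in("top","scene"):
    c=shot(n,f"pics/{n}0.png"); pickle.dump(c,open(n+"0.pkl","wb"))
    print(n,c["fx"],np.array(c["R"]).round(3).tolist(),np.array(c["t"]).round(3), (-np.array(c["R"]).T@np.array(c["t"])).round(3))
    W=cloud(c); print(np.isnan(W[...,0]).mean())
print(ctrl.get_obs())
E
```

```text
top 478.9005262215201 [[-0.017, -1.0, -0.01], [-0.995, 0.018, -0.095], [0.095, 0.008, -0.995]] [0.153 0.609 1.421] [0.473 0.131 1.474]
0.0038553873697916665
scene 400.230977767329 [[0.775, -0.632, -0.005], [-0.313, -0.377, -0.872], [0.549, 0.677, -0.49]] [-0.361  0.317  0.51 ] [ 0.099 -0.454  0.524]
0.00408935546875
{'time_s': 0.1, 'q': array([ 9.07685598e-01,  1.81451592e-01,  1.60790562e+00, -9.74573953e-07,
        1.35381799e+00, -2.06310404e-01]), 'dq': array([ 4.39839775e-06, -8.11279605e-04, -2.98562656e-03,  1.74791411e-04,
       -1.31790915e-03, -1.49689958e-03]), 'joint_efforts': array([ 1.95765242e-04, -4.45879126e+01, -3.52236021e+01, -1.37000679e-04,
        4.23400095e-03, -1.52237340e-05]), 'eef_pos': array([0.25329336, 0.5156436 , 0.22768393]), 'eef_rot': array([-3.32812216e-04,  2.26419350e-01,  9.74029595e-01, -7.17880305e-04]), 'wrist_force': array([-0.79776061,  0.89450445,  1.26287311]), 'torque': array([0.00626865, 0.03864605, 0.00082256]), 'grasp_force': 0.0, 'opening': 0.9984454958935163}
```

View pics/top0.png

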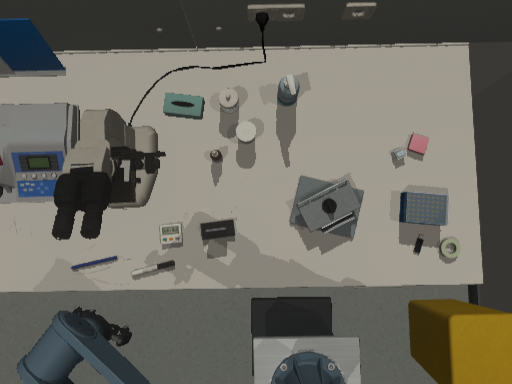

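View pics/scene0.png

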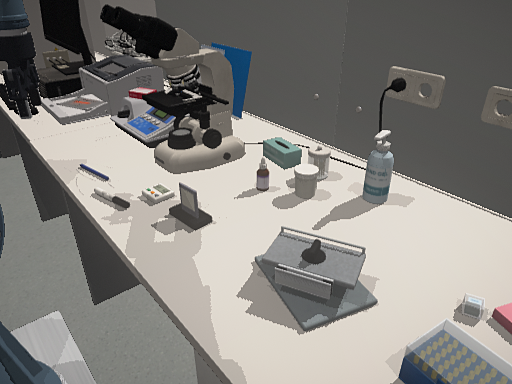

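The top view shows the shelf at about (330,207), with its grip bar at (330,206) and channel near (338,224). The holder is in the rest at (218,230), with the timer at (171,233), bottle at (216,155) and cup at (246,132). Next I measure from the depth.

Run:
```python
from h import *
import pickle
ims=[]
for n,box in(("top",(280,165,375,250)),("scene",(245,215,385,335)),("top",(150,205,245,265)),("scene",(135,160,225,235))):
    c=pickle.load(open(n+"0.pkl","rb")); x0,y0,x1,y1=box
    im=cv2.resize(cv2.cvtColor(c["color"],cv2.COLOR_RGB2BGR)[y0:y1,x0:x1],(400,300),interpolation=cv2.INTER_CUBIC); ims.append(im)
cv2.imwrite("pics/crop0.png",np.vstack([np.hstack(ims[:2]),np.hstack(ims[2:])]))
for n in("top","scene"):
    c=pickle.load(open(n+"0.pkl","rb")); W=cloud(c); X,Y,Z=W[...,0],W[...,1],W[...,2]
    print(n,"table z",np.nanmedian(Z[(abs(X-0.4)<.03)&(abs(Y-.1)<.03)]))
    def rect(m,l):
        p=W[m][:,:2].astype(np.float32); r=cv2.minAreaRect(p*1000); print(n,l,len(p),np.round(r[0],1),np.round(r[1],1),round(r[2],1),"meanz",W[m][:,2].mean().round(4))
    S=(X>.2)&(X<.5)&(Y>-.25)&(Y<0.03)
    rect(S&(Z>.007)&(Z<.018),"foot"); rect(S&(Z>.05)&(Z<.066),"board"); rect(S&(Z>.078)&(Z<.095),"bar")
    g=c["color"].astype(int).max(-1)<60
    rect(S&g&(Z>.055),"dark")
    R=(X>.2)&(X<.4)&(Y>.12)&(Y<.35)
    rect(R&(Z>.011)&(Z<.021)&g,"rest"); rect(R&(Z>.03)&(Z<.1),"holder");rect(R&(Z>.078)&(Z<.1),"holdertop")
    rect(R&(Z>.011)&(Z<.025)&~g,"timer?")
    B=(X>.4)&(X<.65)&(Y>.05)&(Y<.26)
    rect(B&(Z>.03)&(Z<.1),"bottle+cup")
```

```text
top table z -0.00039250467663927977
top foot 360 [ 401.  -108.4] [271.8 194.4] 90.0 meanz 0.0114
top board 324 [479.7 -67.2] [137.8  38.2] 89.0 meanz 0.0591
top bar 0 [0. 0.] [0. 0.] 0.0 meanz nan
top dark 17 [480.4 -31.1] [70.9 13.5] 73.5 meanz 0.0587
top rest 0 [0. 0.] [0. 0.] 0.0 meanz nan
top holder 0 [0. 0.] [0. 0.] 0.0 meanz nan
top holdertop 0 [0. 0.] [0. 0.] 0.0 meanz nan
top timer? 0 [0. 0.] [0. 0.] 0.0 meanz nan
top bottle+cup 27 [477.7 245. ] [27.1  5.8] 89.3 meanz 0.0783
scene table z 0.0007349224599209906
scene foot 1463 [472.4 -67.4] [ 55.1 194.8] 0.0 meanz 0.0123
scene board 825 [481.1 -68.7] [ 37.9 133.9] 0.0 meanz 0.0588
scene bar 0 [0. 0.] [0. 0.] 0.0 meanz nan
scene dark 15 [475.5 -59.7] [ 6.  15.8] 35.7 meanz 0.0598
scene rest 0 [0. 0.] [0. 0.] 0.0 meanz nan
scene holder 0 [0. 0.] [0. 0.] 0.0 meanz nan
scene holdertop 0 [0. 0.] [0. 0.] 0.0 meanz nan
scene timer? 0 [0. 0.] [0. 0.] 0.0 meanz nan
scene bottle+cup 209 [479.3 243.6] [ 7.8 32.3] 8.5 meanz 0.0597<stdin>:12: RuntimeWarning: Mean of empty slice.
  ret = ret.dtype.type(ret / rcount)
```

View pics/crop0.png

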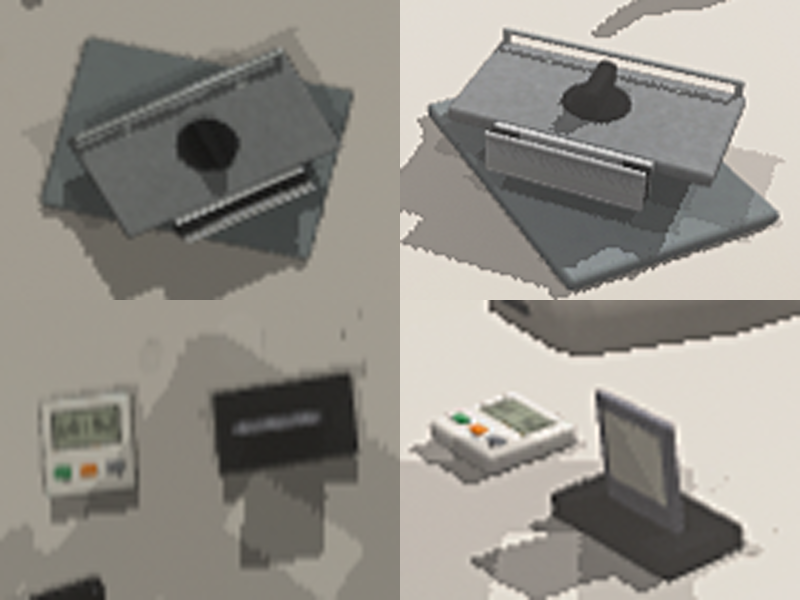

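The crops show the shelf turned relative to its foot, with the channel facing front-right in the top view. The timer is to the left of the rest block, and the holder stands upright in it. My first regions were cut off, so I redo the measurement with pixel regions.

```bash
cat > m.py <<'E'
from h import *
import pickle,sys
def rect(p,l):
    if len(p)<3: print(l,len(p));return
    r=cv2.minAreaRect((p[:,:2]*1000).astype(np.float32)); print(l,len(p),"c",np.round(r[0],1),"size",np.round(r[1],1),"ang",round(r[2],1),"z",np.median(p[:,2]).round(4),p[:,2].max().round(4))
if __name__=="__main__":
  for n in("top","scene"):
    c=pickle.load(open(n+"0.pkl","rb")); W=cloud(c); Z=W[...,2]; g=c["color"].astype(int).max(-1)<75
    v,u=np.mgrid[:384,:512]; bx=lambda a,b,c_,d:(u>=a)&(u<c_)&(v>=b)&(v<d)
    S=bx(280,165,375,250) if n=="top" else bx(245,215,385,335)
    for l,m in(("foot",S&(Z>.008)&(Z<.016)),("board",S&(Z>.056)&(Z<.064)),("high",S&(Z>.067)),("bar",S&g&(Z>.076)),("disc",S&g&(Z>.05))): rect(W[m],n+" "+l)
    R=bx(195,215,245,245) if n=="top" else bx(165,180,215,232)
    for l,m in(("rest",R&(Z>.012)&(Z<.02)),("holder",R&(Z>.025)),("holdertop",R&(Z>.076))): rect(W[m],n+" "+l)
    T=bx(155,220,190,245) if n=="top" else bx(138,180,175,205); rect(W[T&(Z>.008)],n+" timer")
    T=bx(205,145,223,165) if n=="top" else bx(252,155,274,192); rect(W[T&(Z>.02)],n+" bottle")
    T=bx(233,118,260,146) if n=="top" else bx(290,162,320,198); rect(W[T&(Z>.02)],n+" cup")
E
python3 m.py
```

```text
top foot 951 c [529.6 -72.6] size [278.2 209. ] ang 87.7 z 0.0118 0.016
top board 1453 c [532.4 -76. ] size [115.3 170. ] ang 25.5 z 0.0598 0.064
top high 195 c [531.5 -75.2] size [113.3 163. ] ang 25.5 z 0.0749 0.0896
top bar 64 c [549.5 -34.8] size [108.6  35.2] ang 75.3 z 0.0837 0.0896
top disc 373 c [531.  -72.6] size [108.  165.2] ang 24.0 z 0.0616 0.0896
top rest 373 c [476.3 261.4] size [ 49.7 100.3] ang 6.4 z 0.0159 0.0199
top holder 53 c [476.3 261.2] size [ 6.8 59.3] ang 6.1 z 0.0824 0.0897
top holdertop 49 c [476.3 261.5] size [ 6.8 58.6] ang 6.1 z 0.0827 0.0897
top timer 425 c [467.1 405.4] size [62.8 70.7] ang 3.2 z 0.0163 0.0253
top bottle 112 c [699.3 261.6] size [31.9 32.1] ang 0.2 z 0.0551 0.0939
top cup 357 c [765.4 168.4] size [60.  61.3] ang 45.6 z 0.0721 0.0813
scene foot 2708 c [540.9 -73.6] size [200.8 150. ] ang 75.1 z 0.0126 0.0156
scene board 3275 c [534.9 -76.8] size [116.5 169.5] ang 25.8 z 0.0607 0.064
scene high 437 c [533.7 -77.7] size [115.2 164.1] ang 26.0 z 0.0747 0.0868
scene bar 125 c [539.4 -75. ] size [41.2 11.1] ang 25.6 z 0.0843 0.0868
scene disc 418 c [ 506.  -101.1] size [110.6  94. ] ang 74.4 z 0.0642 0.0868
scene rest 474 c [475.3 308.6] size [ 55.4 202.4] ang 3.0 z 0.0168 0.02
scene holder 400 c [478.5 259.1] size [ 9.4 63.5] ang 5.4 z 0.0583 0.0865
scene holdertop 89 c [478.7 260.1] size [ 8.6 61.6] ang 5.0 z 0.082 0.0865
scene timer 372 c [467.5 402.2] size [60.1 70.5] ang 4.2 z 0.0167 0.02
scene bottle 261 c [754.5 310.8] size [183.4  29.7] ang 44.1 z 0.0501 0.0915
scene cup 652 c [797.5 180.6] size [130.5  61.2] ang 23.3 z 0.0591 0.0759
```

Both views agree:

| Item | Measurement |
|---|---|
| Swivel axis | about (541,-74) mm |
| Foot yaw | about -14.9° |
| Shelf yaw | about 25.6° (swivel about 0.71 rad) |
| Holder | (477,260) mm, yaw about 6°, top at 84 mm |

I move above the grip bar.

Request:
servo_tool([
  [[-37,-28.7,0],0,60],
  [[-37,-28.7,0],0,60],
  [[-37,-28.7,0],0,60],
  [[-37,-28.7,0],0,60],
  [[-37,-28.7,0],0,60],
  [[-37,-28.7,0],0,60],
  [[-37,-28.7,0],0,60],
  [[-37,-28.7,0],0,60],
  [[-37,-28.7,0],0,60],
  [[-37,-28.7,0],0,60],
  [[-37,-28.7,0],0,60],
  [[-37,-28.7,0],0,60],
  [[-37,-28.7,0],0,60],
  [[-37,-28.7,0],0,60],
  [[0,0,0],-0.181,50],
  [[0,0,0],-0.181,50],
  [[0,0,0],-0.181,50],
  [[0,0,0],-0.181,50],
  [[0,0,0],-0.181,50],
  [[0,0,0],0,50],
])

```text
time_s: 2.6
eef_pos: [0.541, -0.0729, 0.228]
eef_rot: [-0.0, -0.221, 0.975, 0.0]
wrist_force: [0.4, -0.1, 0.4]
opening: 0.586
grasp_force: 0.0
```

Request:
servo_tool([
  [[0,0,35],0,50],
  [[0,0,35],0,50],
  [[0,0,35],0,50],
  [[0,0,20],0,50],
  [[0,0,15],0,50],
  [[0,0,0],0,50],
  [[0,0,0],0,0],
  [[0,0,0],0,0],
  [[0,0,0],0,0],
  [[0,0,0],0,0],
  [[0,0,0],0,0],
])

```text
time_s: 3.98
eef_pos: [0.5413, -0.0731, 0.0886]
eef_rot: [0.0, -0.222, 0.975, -0.0]
wrist_force: [0.2, 0.3, 0.1]
opening: -0.005
grasp_force: 0.0
```

Run:
```python
from h import *
c=shot("scene","pics/s1.png"); t=shot("top","pics/t1.png")
a=cv2.imread("pics/s1.png")[170:350,230:390]; b=cv2.imread("pics/t1.png")[150:260,270:380]
cv2.imwrite("pics/crop1.png",np.hstack([cv2.resize(a,(480,540),interpolation=2),cv2.resize(b,(320,540)[:1]+(320,),interpolation=2)]) if 0 else np.hstack([cv2.resize(a,(440,495)),cv2.resize(b,(360,495))]))
o=ctrl.get_obs(); print(o["opening"],o["grasp_force"],o["eef_pos"])
```

```text
-0.0010702415937773764 0.0 [ 0.54127105 -0.07301037  0.08852769]
```

View pics/crop1.png

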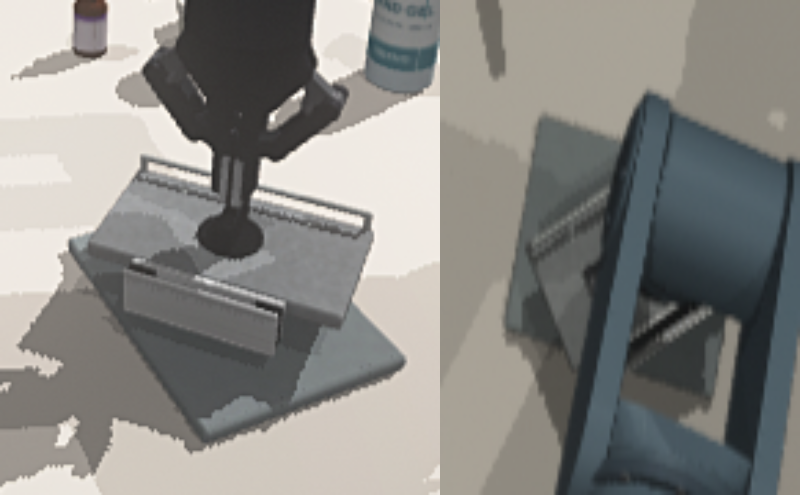

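The fingers look shut just above the disc, and I can't make out the bar. I check the depth around it, with an enlarged crop.

Run:
```python
from h import *
c=ctrl.camera("scene"); W=cloud(c)
a=cv2.cvtColor(c["color"],cv2.COLOR_RGB2BGR)[205:275,280:350]
a=np.clip(a.astype(float)*2.2,0,255).astype(np.uint8)
zm=np.nan_to_num(W[205:275,280:350,2]); zz=cv2.applyColorMap(np.clip((zm-.05)*255/.07,0,255).astype(np.uint8),cv2.COLORMAP_JET)
cv2.imwrite("pics/crop2.png",np.hstack([cv2.resize(a,(400,400),interpolation=0),cv2.resize(zz,(400,400),interpolation=0)]))
for v in range(225,262,3): print(v,(W[v,296:330:3]*1000).round(0).astype(int)[:,[0,1,2]].tolist())
```

```text
225 [[650, 79, 0], [654, 73, 2], [659, 69, 2], [665, 65, 1], [526, -69, 133], [529, -74, 134], [536, -74, 132], [533, -83, 137], [534, -89, 140], [544, -87, 135], [540, -97, 142], [540, -103, 145]]
228 [[641, 69, 1], [647, 66, 0], [652, 61, 1], [657, 57, 0], [531, -65, 123], [529, -74, 128], [531, -79, 130], [533, -84, 131], [537, -87, 132], [546, -86, 127], [694, 27, 0], [542, -102, 137]]
231 [[559, -10, 73], [563, -14, 74], [566, -19, 75], [571, -22, 74], [530, -66, 117], [529, -74, 122], [534, -77, 121], [534, -83, 124], [541, -85, 122], [548, -85, 119], [685, 19, 0], [691, 15, 0]]
234 [[626, 54, 0], [630, 49, 0], [637, 47, -2], [639, 40, 2], [531, -67, 111], [530, -74, 115], [532, -79, 117], [-9223372036854775808, -9223372036854775808, -9223372036854775808], [540, -86, 117], [549, -85, 112], [676, 11, 1], [683, 8, -1]]
237 [[556, -14, 63], [563, -15, 60], [567, -19, 60], [571, -24, 61], [530, -68, 105], [530, -75, 109], [533, -79, 110], [535, -84, 111], [541, -86, 110], [551, -84, 104], [585, -63, 76], [673, -1, 1]]
240 [[550, -20, 62], [555, -23, 61], [560, -26, 61], [564, -30, 
[... 868 characters left out ...]
 [559, -81, 65], [567, -81, 62], [572, -84, 61]]
255 [[519, -52, 61], [523, -56, 61], [524, -62, 65], [529, -64, 63], [522, -78, 76], [524, -83, 78], [529, -86, 77], [546, -78, 64], [548, -83, 65], [554, -86, 64], [561, -86, 61], [564, -91, 62]]
258 [[513, -58, 61], [518, -60, 60], [522, -64, 60], [524, -70, 63], [520, -80, 71], [522, -85, 73], [531, -85, 69], [540, -84, 63], [543, -88, 65], [548, -91, 63], [555, -92, 60], [559, -96, 61]]
261 [[507, -64, 61], [511, -68, 61], [515, -71, 61], [520, -73, 60], [520, -81, 65], [525, -83, 63], [529, -87, 64], [534, -90, 63], [537, -93, 64], [544, -94, 61], [548, -98, 61], [551, -103, 63]]<stdin>:7: RuntimeWarning: invalid value encountered in cast
```

View pics/crop2.png

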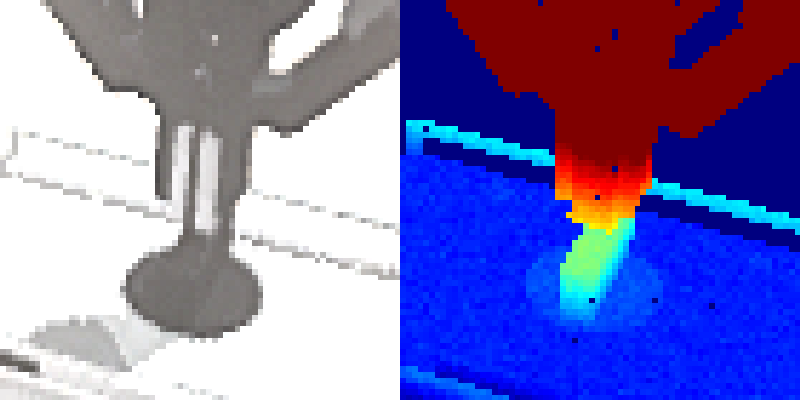

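The shut fingertips actually end near z≈90 mm, just above the bar top at 84.5 mm. That is well short of the 22 mm of reach ahead of the TCP that the text gives. I'll go by the measurement: open, step lower while watching the force, and close again.

Request:
servo_tool([
  [[0,0,0],0,35],
  [[0,0,0],0,35],
  [[0,0,0],0,35],
  [[0,0,4],0,35],
  [[0,0,4],0,35],
  [[0,0,4],0,35],
  [[0,0,0],0,35],
  [[0,0,0],0,35],
])

```text
time_s: 5.12
eef_pos: [0.5413, -0.073, 0.0765]
eef_rot: [-0.0, -0.222, 0.975, 0.0]
wrist_force: [1.0, 0.1, 0.0]
opening: 0.411
grasp_force: 0.0
```

Request:
servo_tool([
  [[0,0,0],0,0],
  [[0,0,0],0,0],
  [[0,0,0],0,0],
  [[0,0,0],0,0],
])

```text
time_s: 5.62
eef_pos: [0.5414, -0.0731, 0.0769]
eef_rot: [0.0, -0.222, 0.975, -0.0]
wrist_force: [-1.5, -0.1, 4.8]
opening: 0.11
grasp_force: 59.0
```

Gripped. Now I turn the shelf 0.71 rad clockwise.

Request:
servo_tool([
  [[0,0,0],0.06,0],
  [[0,0,0],0.09,0],
  [[0,0,0],0.09,0],
  [[0,0,0],0.09,0],
  [[0,0,0],0.09,0],
  [[0,0,0],0.09,0],
  [[0,0,0],0.09,0],
  [[0,0,0],0.07,0],
  [[0,0,0],0.04,0],
  [[0,0,0],0,0],
  [[0,0,0],0,0],
])

```text
time_s: 7.0
eef_pos: [0.5414, -0.0727, 0.0769]
eef_rot: [0.0, 0.13, 0.991, 0.0]
wrist_force: [-1.4, 2.3, 5.4]
opening: 0.107
grasp_force: 59.1
```

```bash
cat > m2.py <<'E'
from h import *
from m import rect
c=ctrl.camera("scene"); W=cloud(c); Z=W[...,2]; v,u=np.mgrid[:384,:512]; g=c["color"].astype(int).max(-1)<75
S=(u>=235)&(v>=210)&(u<395)&(v<340)
rect(W[S&(Z>.008)&(Z<.016)],"foot"); rect(W[S&(Z>.056)&(Z<.064)&~g],"board"); rect(W[S&(Z>.069)&(Z<.078)&~g],"rail")
E
python3 m2.py
```

```text
foot 2808 c [540.7 -73.9] size [200.4 150.2] ang 75.4 z 0.0126 0.0156
board 2728 c [534.3 -72.2] size [171.4 115.9] ang 74.9 z 0.0607 0.0638
rail 139 c [ 578.6 -113.3] size [106.    5.9] ang 75.6 z 0.0743 0.0769
```

The shelf is square within about 0.5°. I release, rise, and go above the holder.

Request:
servo_tool([
  [[0,0,0],0,40],
  [[0,0,0],0,40],
  [[0,0,0],0,40],
  [[0,0,-20],0,50],
  [[0,0,-40],0,50],
  [[0,0,-40],0,50],
  [[18.5,38.2,-20],0,50],
  [[18.5,38.2,0],0,50],
  [[18.5,38.2,0],0,50],
  [[18.5,38.2,0],0,50],
  [[18.5,38.2,0],0,50],
  [[18.5,38.2,0],0,50],
  [[18.5,38.2,0],0.173,50],
  [[0,0,0],0.173,50],
  [[0,0,0],0.173,50],
  [[0,0,0],0.173,50],
  [[0,0,0],0.173,50],
  [[0,0,0],0.173,50],
  [[0,0,0],0.173,50],
  [[0,0,0],0,40],
])

```text
time_s: 9.55
eef_pos: [0.4854, 0.2187, 0.1964]
eef_rot: [-0.0, 0.671, 0.741, -0.0]
wrist_force: [-0.6, -0.3, 0.3]
opening: 0.467
grasp_force: 0.0
```

Run:
```python
from h import *
from m import rect
import pickle
for n,b,r in(("top",(275,160,385,255),(195,215,245,245)),("scene",(235,210,395,340),(165,180,215,232))):
    c=ctrl.camera(n); pickle.dump(c,open(n+"1.pkl","wb")); W=cloud(c); Z=W[...,2]; v,u=np.mgrid[:384,:512]; g=c["color"].astype(int).max(-1)<75
    S=(u>=b[0])&(v>=b[1])&(u<b[2])&(v<b[3])
    print(n)
    rect(W[S&(Z>.008)&(Z<.016)],"foot"); rect(W[S&(Z>.056)&(Z<.064)],"board"); rect(W[S&(Z>.069)&(Z<.078)&~g],"rail"); rect(W[S&(Z>.08)&(Z<.095)],"bar")
    # profile along shelf x through mouth centre: z by local x
    a=np.deg2rad(-14.8); ex=np.array([np.cos(a),np.sin(a)]); ey=np.array([-ex[1],ex[0]])
    L=W[...,:2]-np.array([.541,-.0737]); lx=L@ex*1000; ly=L@ey*1000
    for q in range(-72,-36,2):
        k=S&(lx>=q)&(lx<q+2)&(abs(ly)<28)&(Z>.015); k2=S&(lx>=q)&(lx<q+2)&(abs(ly)<80)&(Z>.03)
        if k.sum(): print(q,k.sum(),np.percentile(Z[k]*1000,[10,50,90]).round(0), c["color"][k].mean().round(0), ly[k2].min().round(),ly[k2].max().round())
print(ctrl.get_obs()["eef_pos"],ctrl.get_obs()["eef_rot"])
```

```text
top
foot 877 c [508.2 -81.9] size [335.4 258.7] ang 70.3 z 0.0116 0.016
board 1456 c [530.3 -69.4] size [169.3 111.8] ang 74.6 z 0.0599 0.064
rail 85 c [531.6 -70.9] size [162.1 114.2] ang 75.2 z 0.0731 0.0778
bar 59 c [569.3 -55.6] size [101.8  35.4] ang 30.7 z 0.0837 0.0923Traceback (most recent call last):
  File "<stdin>", line 14, in <module>
    return umr_minimum(a, axis, None, out, keepdims, initial, where)
ValueError: zero-size array to reduction operation minimum which has no identity
```

```bash
cat > m3.py <<'E'
from h import *
from m import rect
import pickle
for n,b in(("top",(275,160,385,255)),("scene",(235,210,395,340))):
    c=ctrl.camera(n); pickle.dump(c,open(n+"1.pkl","wb")); W=cloud(c); Z=W[...,2]; v,u=np.mgrid[:384,:512]; g=c["color"].astype(int).max(-1)<75
    S=(u>=b[0])&(v>=b[1])&(u<b[2])&(v<b[3])
    print(n)
    rect(W[S&(Z>.056)&(Z<.064)],"board"); rect(W[S&(Z>.069)&(Z<.078)&~g],"rail"); rect(W[S&(Z>.081)&(Z<.09)&g],"bar")
    a=np.deg2rad(-14.8); ex=np.array([np.cos(a),np.sin(a)]); ey=np.array([-ex[1],ex[0]])
    L=W[...,:2]-np.array([.541,-.0737]); lx=L@ex*1000; ly=L@ey*1000
    for q in range(-72,-40,2):
        k=S&(lx>=q)&(lx<q+2)&(Z>.015); k1=k&(abs(ly)<28); k2=k&(abs(ly)<80)&(Z>.057)
        if k1.sum()and k2.sum(): print(q,k1.sum(),np.percentile(Z[k1]*1000,[10,50,90]).round(0), c["color"][k1].mean().round(0), ly[k2].min().round(),ly[k2].max().round())
E
python3 m3.py
```

```text
top
board 1464 c [530.3 -69.3] size [169.5 112. ] ang 74.5 z 0.0598 0.064
rail 87 c [531.6 -71.1] size [162.3 114.2] ang 75.2 z 0.0731 0.0775
bar 52 c [540.6 -72.1] size [11.2 41.8] ang 73.4 z 0.0843 0.0897
-68 9 [63. 66. 69.] 77.0 -41.0 45.0
-66 15 [63. 66. 70.] 120.0 -46.0 49.0
-64 12 [60. 63. 66.] 125.0 -47.0 43.0
-62 11 [46. 54. 58.] 106.0 -44.0 46.0
-60 11 [44. 47. 51.] 74.0 -38.0 50.0
-58 12 [43. 49. 52.] 39.0 -46.0 51.0
-56 14 [44. 47. 52.] 27.0 -49.0 47.0
-54 12 [46. 48. 50.] 29.0 -48.0 48.0
-52 14 [38. 53. 61.] 55.0 -48.0 45.0
-50 15 [56. 59. 63.] 123.0 -43.0 46.0
-48 13 [56. 59. 62.] 127.0 -46.0 47.0
-46 12 [56. 58. 62.] 98.0 -79.0 77.0
-44 14 [57. 61. 63.] 87.0 -79.0 72.0
-42 15 [57. 60. 62.] 88.0 -76.0 78.0
scene
board 3170 c [534.1 -71.5] size [171.4 115.7] ang 75.3 z 0.0607 0.064
rail 195 c [575.2 -83.2] size [163.5  27.2] ang 75.9 z 0.0742 0.0769
bar 109 c [540.2 -74.9] size [11.1 42. ] ang 74.8 z 0.0844 0.0867
-66 34 [60. 66. 67.] 138.0 -49.0 50.0
-64 194 [35. 47. 59.] 89.0 -50.0 50.0
-62 2 [45. 53. 60.] 98.0 -48.0 27.0
-60 1 [59. 59. 59.] 110.0 -47.0 39.0
-54 6 [49. 49. 50.] 71.0 -50.0 48.0
-52 17 [48. 48. 50.] 56.0 -46.0 50.0
-50 104 [48. 55. 60.] 101.0 -50.0 50.0
-48 29 [60. 61. 62.] 193.0 -50.0 44.0
-46 17 [60. 61. 62.] 158.0 -79.0 79.0
-44 26 [59. 60. 61.] 95.0 -80.0 77.0
-42 26 [59. 61. 61.] 123.0 -78.0 78.0
```

The channel centre is about 55 to 56 mm in front of the axis, with the shoe at 48 mm height as expected, so the mouth is at about (487.5,-59.6) mm. Before grasping I measure where the fingertips really are relative to the TCP.

Request:
servo_tool([
  [[21.2,-1.9,0],0,40],
  [[21.2,-1.9,0],0,40],
  [[0,0,0],0,25],
  [[0,0,0],0,25],
  [[0,0,0],0,25],
])

```text
time_s: 10.32
eef_pos: [0.4776, 0.26, 0.1965]
eef_rot: [0.0, 0.672, 0.741, -0.0]
wrist_force: [-0.2, 0.3, -0.8]
opening: 0.291
grasp_force: 0.0
```

```bash
cat > tip.py <<'E'
from h import *
from m import rect
c=ctrl.camera("scene"); W=cloud(c); Z=W[...,2]; o=ctrl.get_obs(); p=o["eef_pos"]; print(p,o["eef_rot"],o["opening"])
d=np.linalg.norm(W[...,:2]-p[:2],axis=-1)
k=(d<.05)&(Z>.1); print("lowest gripper",np.sort(Z[k])[[0,3,10,20,40]].round(4))
for a in np.arange(.15,.25,.005):
    q=k&(Z>=a)&(Z<a+.005); 
    if q.sum()>5: print(a.round(3),q.sum(),((W[q][:,:2]-p[:2])*1000).min(0).round(),((W[q][:,:2]-p[:2])*1000).max(0).round())
h=(d<.06)&(Z>.025)&(Z<.095); rect(W[h],"holder"); rect(W[h&(Z>.076)],"top")
cv2.imwrite("pics/s3.png",cv2.resize(cv2.cvtColor(c["color"],cv2.COLOR_RGB2BGR)[90:250,120:280],(600,600),interpolation=cv2.INTER_CUBIC))
E
python3 tip.py
```

```text
[0.47764654 0.26004508 0.19648685] [ 5.36148235e-05  6.71752187e-01  7.40775941e-01 -3.83018409e-05] 0.29407109666326015
lowest gripper [0.1999 0.2007 0.2022 0.2037 0.2071]
0.2 25 [-20. -13.] [21.  8.]
0.205 37 [-25. -13.] [25. 12.]
0.21 45 [-26. -15.] [26. 12.]
0.215 45 [-26. -13.] [26. 12.]
0.22 48 [-26. -15.] [27. 10.]
0.225 47 [-27. -14.] [27. 11.]
0.23 49 [-25. -13.] [26. 14.]
0.235 40 [-27. -13.] [25. 11.]
0.24 42 [-29. -14.] [36. 13.]
0.245 71 [-44. -17.] [45. 15.]
holder 403 c [477.1 260.3] size [ 9.2 62.6] ang 8.1 z 0.0584 0.0868
top 92 c [477.5 259.4] size [ 8.6 59.3] ang 8.1 z 0.082 0.0868
```

View pics/s3.png

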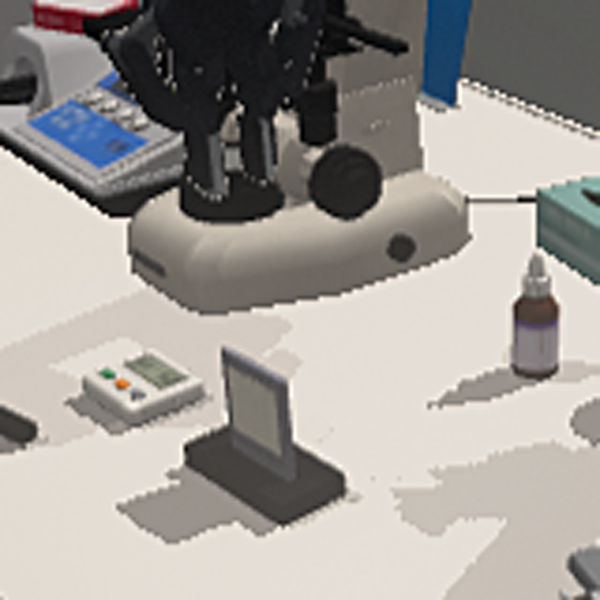

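The picture shows the holder upright in its rest, with the fingers straight above. The lowest finger point is at z=0.200 with the TCP at 0.1965, so the real tips are about 3 mm behind the reported TCP. I descend to TCP z≈0.048 and grip.

Request:
servo_tool([
  [[0,0,35],0,30],
  [[0,0,35],0,30],
  [[0,0,30],0,30],
  [[0,0,20],0,30],
  [[0,0,14],0,30],
  [[0,0,14],0,30],
  [[0,0,0],0,30],
  [[0,0,0],0,0],
  [[0,0,0],0,0],
  [[0,0,0],0,0],
  [[0,0,0],0,0],
])

```text
time_s: 11.75
eef_pos: [0.4782, 0.2609, 0.0493]
eef_rot: [0.0, 0.672, 0.741, 0.001]
wrist_force: [-0.7, 0.9, 5.4]
opening: 0.064
grasp_force: 59.4
```

Request:
servo_tool([
  [[0,0,-6],0,0],
  [[0,0,-12],0,0],
  [[0,0,-25],0,0],
  [[0,0,-35],0,0],
  [[0,0,-32],0,0],
  [[0,0,0],0,0],
  [[0,0,0],0,0],
])

```text
time_s: 12.62
eef_pos: [0.4768, 0.2605, 0.158]
eef_rot: [-0.0, 0.672, 0.741, -0.0]
wrist_force: [0.0, 0.8, 0.3]
opening: 0.062
grasp_force: 58.9
```

```bash
cat > hold.py <<'E'
from h import *
from m import rect
import sys
o=ctrl.get_obs(); p=o["eef_pos"]; print(p,o["opening"],o["grasp_force"],o["wrist_force"])
q=o["eef_rot"]; ty=np.array([2*q[1]*q[2],2*q[2]**2-1]); tx=np.array([2*q[1]**2-1,2*q[1]*q[2]])
print("tool y heading deg",np.degrees(np.arctan2(ty[1],ty[0])))
for n in("scene","top"):
    c=ctrl.camera(n); W=cloud(c); Z=W[...,2]
    L=W[...,:2]-p[:2]; a=L@tx*1000; b=L@ty*1000
    zlo=float(sys.argv[1]) if len(sys.argv)>1 else .06
    k=(abs(a)<38)&(abs(b)<12)&(Z>zlo)&(Z<p[2]+.08)
    if k.sum()<10: print(n,k.sum()); continue
    print(n,k.sum(),"z min",np.percentile(Z[k]*1000,[0,1,5]).round(1))
    for z0 in np.arange(zlo,p[2],.01):
        m=k&(Z>=z0)&(Z<z0+.01)
        if m.sum()>5: print(f"{z0:.3f} n{m.sum()} a {a[m].min():.1f} {a[m].max():.1f} b {np.percentile(b[m],[5,50,95]).round(1)} slope {np.polyfit(a[m],b[m],1)[0]:.3f}")
E
python3 hold.py
```

```text
[0.47677967 0.26046249 0.15800389] 0.061687677359977156 58.857189416885376 [0.00503687 0.77860031 0.25780205]
tool y heading deg 5.616992038662627
scene 694 z min [113.2 115.4 119.2]
0.110 n38 a -31.2 28.1 b [-3.2 -2.   1. ] slope -0.028
0.120 n68 a -31.4 28.3 b [-3.4 -2.3  0.3] slope -0.027
0.130 n68 a -32.7 30.3 b [-3.7 -2.3 -0.5] slope -0.015
0.140 n69 a -33.5 26.7 b [-3.9 -2.6  0.9] slope -0.030
0.150 n67 a -31.5 30.1 b [-3.7 -2.5  0.5] slope -0.025
top 0
```

The holder hangs upright, with its lower edge 44.5 mm below the TCP reading and its centre about 1.5 mm along −x of the tool. I move over the channel, align, and lower to just above the flare.

Request:
servo_tool([
  [[-25,-1.7,0],0,0],
  [[-40,-2.7,0],0,0],
  [[-42,-2.8,0],0,0],
  [[-42,-2.8,0],0,0],
  [[-42,-2.8,0],0,0],
  [[-42,-2.8,0],0,0],
  [[-42,-2.8,0],0,0],
  [[-32.7,-2.2,0],0,0],
  [[-10,-0.7,0],0,0],
  [[0,0,0],0.119,0],
  [[0,0,0],0.119,0],
  [[0,0,0],0.118,0],
  [[0,0,20],0,0],
  [[0,0,16],0,0],
  [[0,0,4],0,0],
  [[0,0,0],0,0],
  [[0,0,0],0,0],
])

```text
time_s: 14.85
eef_pos: [0.4878, -0.0578, 0.119]
eef_rot: [0.0, 0.792, 0.61, 0.0]
wrist_force: [-0.4, -0.8, -0.4]
opening: 0.061
grasp_force: 58.8
```

```bash
python3 hold.py 0.068
python3 - <<'E'
from h import *
ims=[]
for n,b in(("scene",(235,170,375,310)),("top",(290,170,380,260))):
    c=ctrl.camera(n); ims.append(cv2.resize(cv2.cvtColor(c["color"],cv2.COLOR_RGB2BGR)[b[1]:b[3],b[0]:b[2]],(400,400),interpolation=cv2.INTER_CUBIC))
    if n=="scene":
        W=cloud(c); Z=W[...,2]; a=np.deg2rad(-14.8); ex=np.array([np.cos(a),np.sin(a)]); ey=np.array([-ex[1],ex[0]])
        L=W[...,:2]-np.array([.541,-.0737]); lx=L@ex*1000; ly=L@ey*1000
        for l,z0,z1,x0,x1 in(("lipflare",.0645,.0675,-72,-60),("rear edge",.058,.063,-53,-40),("channel",.045,.05,-60,-40),("holder",.071,.095,-75,-40)):
            k=(abs(ly)<60)&(Z>z0)&(Z<z1)&(lx>x0)&(lx<x1)
            if k.sum(): print(l,k.sum(),"lx",np.percentile(lx[k],[2,50,98]).round(1),"ly",np.percentile(ly[k],[0,1,99,100]).round(1))
cv2.imwrite("pics/c4.png",np.hstack(ims))
E
```

```text
[ 0.48781609 -0.05777164  0.11903221] 0.0607504524543462 58.81963849067688 [-0.44041369 -0.79091846 -0.38881043]
tool y heading deg -14.779655155399116
scene 926 z min [75.4 77.  81. ]
0.068 n24 a -30.2 26.3 b [-3.5 -2.6  0.7] slope -0.025
0.078 n87 a -29.9 26.7 b [-3.4 -2.5  1. ] slope -0.023
0.088 n87 a -30.7 28.4 b [-3.2 -2.5  0.8] slope -0.030
0.098 n87 a -31.1 28.6 b [-3.6 -2.8 -0. ] slope -0.029
0.108 n78 a -30.5 27.1 b [-3.8 -2.8  0.8] slope -0.044
0.118 n55 a -30.7 -0.7 b [-9.  -2.8  1.1] slope -0.239
top 2
lipflare 61 lx [-66.3 -64.5 -62.9] ly [-48.4 -47.1  46.1  48.9]
rear edge 154 lx [-52.6 -47.  -40.5] ly [-59.1 -58.2  50.1  59.3]
channel 66 lx [-58.7 -50.2 -44.9] ly [-55.  -52.1  33.6  33.8]
holder 171 lx [-59.1 -57.9 -53.3] ly [-29.5 -28.3  28.9  29.6]
```

View pics/c4.png

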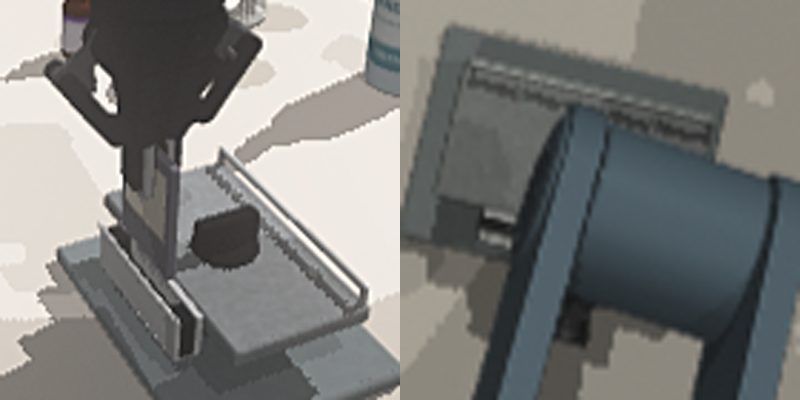

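The holder is centred along the channel (ly −29.5 to 29.6), and its front face is at −57.9, so it is about 0.7 mm too far back. I shift it slightly forward and lower it into the channel.

Request:
servo_tool([
  [[0,-0.8,0],0,0],
  [[0,0,4],0,0],
  [[0,0,4],0,0],
  [[0,0,4],0,0],
  [[0,0,4],0,0],
  [[0,0,4],0,0],
  [[0,0,3],0,0],
  [[0,0,0],0,0],
  [[0,0,0],0,0],
])

```text
time_s: 16.18
eef_pos: [0.4868, -0.0576, 0.0955]
eef_rot: [0.0, 0.792, 0.61, 0.0]
wrist_force: [3.5, -0.8, -2.3]
opening: 0.061
grasp_force: 58.7
```

Request:
servo_tool([
  [[0,0.5,1],0,0],
  [[0,0,2],0,0],
  [[0,0,2],0,0],
  [[0,0,2],0,0],
  [[0,0,0],0,0],
  [[0,0,0],0,0],
])

```text
time_s: 16.92
eef_pos: [0.487, -0.0575, 0.0886]
eef_rot: [-0.0, 0.792, 0.61, -0.0]
wrist_force: [-1.1, 0.3, 4.4]
opening: 0.063
grasp_force: 59.7
```

The spring force of 4.4 N fits a shoe pressed about 4 mm. I keep pressing.

Request:
servo_tool([
  [[0,0,1],0,0],
  [[0,0,1],0,0],
  [[0,0,1],0,0],
  [[0,0,0.7],0,0],
  [[0,0,0],0,0],
  [[0,0,0],0,0],
])

```text
time_s: 17.68
eef_pos: [0.4872, -0.0576, 0.0853]
eef_rot: [0.0, 0.792, 0.61, 0.0]
wrist_force: [-2.6, 1.2, 8.9]
opening: 0.061
grasp_force: 60.5
```

Request:
servo_tool([
  [[0,0,0.6],0,0],
  [[0,0,0],0,0],
  [[0,0,0],0,0],
])

```text
time_s: 18.05
eef_pos: [0.4873, -0.0576, 0.0852]
eef_rot: [0.0, 0.792, 0.61, 0.0]
wrist_force: [-3.9, 1.4, 14.2]
opening: 0.062
grasp_force: 61.3
```

The force jumped to 14 N with no further travel, so it is on the stop. I verify the shelf angle, holder pose and bystanders before handing in.

```bash
python3 m2.py; python3 hold.py 0.068
python3 - <<'E'
from h import *
from m import rect
c=ctrl.camera("scene"); W=cloud(c); Z=W[...,2]; v,u=np.mgrid[:384,:512]
for l,b,z in(("timer",(138,180,175,205),.008),("bottle",(252,155,274,192),.02),("cup",(290,162,320,198),.02)):
    m=(u>=b[0])&(v>=b[1])&(u<b[2])&(v<b[3])&(Z>z); rect(W[m],l)
m=(u>=235)&(u<375)&(v>=170)&(v<310)
a=np.deg2rad(-14.8); ex=np.array([np.cos(a),np.sin(a)]); L=W[...,:2]-np.array([.541,-.0737]); lx=L@ex*1000; ly=L@np.array([-ex[1],ex[0]])*1000
k=(lx>-62)&(lx<-50)&(abs(ly)<35)&(Z>.075); print("holder top z",np.percentile(Z[k&(abs(ly)>14)&(Z<.14)],[50,97,99.5]),"lx",np.median(lx[k]))
cv2.imwrite("pics/c5.png",cv2.resize(cv2.cvtColor(c["color"],cv2.COLOR_RGB2BGR)[170:310,235:375],(500,500),interpolation=cv2.INTER_CUBIC))
E
```

```text
foot 2805 c [540.5 -73.1] size [201.7 149.7] ang 75.5 z 0.0126 0.0154
board 2361 c [533.5 -73.6] size [168.2 116.1] ang 76.2 z 0.0606 0.064
rail 262 c [535.7 -72.5] size [163.1 109.5] ang 75.1 z 0.0741 0.078
[ 0.48732187 -0.05763135  0.08523101] 0.06083442298498698 61.29918694496155 [-3.58619087  1.0292306  13.57233636]
tool y heading deg -14.774305035764908
scene 650 z min [68.  68.6 71.1]
0.068 n90 a -30.9 29.2 b [-4.1 -3.   1.5] slope -0.037
0.078 n52 a -30.5 26.9 b [-3.6 -3.   1. ] slope -0.066
top 0
timer 368 c [466.8 401.8] size [60.1 67.7] ang 5.2 z 0.0167 0.0206
bottle 495 c [571.5 105. ] size [417.6  21. ] ang 51.2 z 0.2293 0.2848
cup 998 c [664.6  44.9] size [485.4  41.4] ang 37.3 z 0.2425 0.2794
holder top z [0.10052095 0.12106913 0.12166848] lx -57.36741962762794
```

View pics/c5.png

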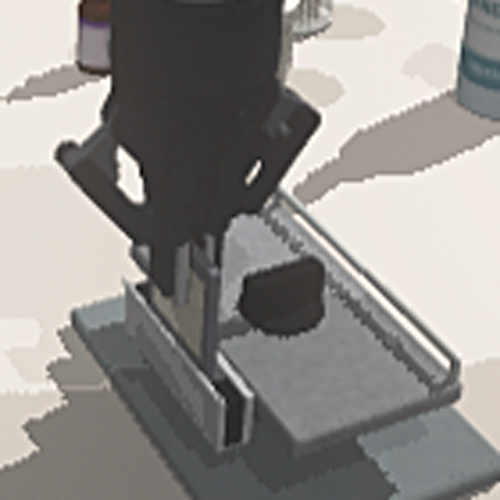

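The picture shows the holder sitting upright behind the lip at about (185,330), still gripped, with the shelf square. The top is at about 0.120 m, which fits the holder being fully home. The gripper hides the bottle and cup in this view, but it never went near them. I hand in.

```bash
python3 -c "
from bench import ctrl
print(ctrl.hand_in())"
```

```text
the job is handed in; nothing more can be done
None
```

The shelf is square on its foot, and the label holder is behind the lip and pressed onto the stop with about 14 N, still held by the gripper. The job is handed in at about 18 s, but no verdict came back. The timer has not moved; the bottle and cup were hidden by the gripper in the last check, though the arm never went near them.

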